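# Angle the toothbrush cover past the post into its bay

### The job

The long toothbrush cover lies crosswise in front of its rail-sided bay, with a short steel post in the way. Without gripping or lifting it, gently push one end with a fingertip so that it pivots to angle past the post into the bay's open mouth, then push the other end until the whole cover lies flat inside the bay with nothing sticking out of the mouth. Leave everything else on the shelf where it stands.

Things in the scene. Friction and masses are not known exactly. Their poses are not given: they have to be found in the camera images.
- cover: Toothbrush cover of hard mint-green silicone, loose on the shelf: a straight bar 180 mm long, 26 mm wide, 22 mm high with rounded edges and flat ends, about 60 g, sliding with ordinary dry friction. Origin: centre of its underside. x axis along its length, z up. Both ends are alike; either may lead. At the start it lies within 15 degrees of square across the bay.
- end_a (a point): Centre of the cover's end face on its own +x side, 90 mm from its middle and 11 mm above its underside.
- end_b (a point): Centre of the cover's end face on its own -x side, 90 mm from its middle and 11 mm above its underside.
- bay: Fixed bay: two parallel white-painted rails and an end stop, no floor, open on top. Rails 8 mm thick, 24 mm high, inner faces at y = +30 and -30 mm; 215 mm deep from mouth to stop. Origin: middle of the mouth, on the shelf; x points from the mouth into the bay, z up. The mouth faces the robot's left (world +y); the bay's +y side is away from the robot. The cover starts across it, 160 to 190 mm out.
- post: Fixed steel post, round, 20 mm diameter, 50 mm high, standing 92 to 108 mm out from the mouth and 50 to 62 mm to the bay's -y side (the side nearer the robot), between the cover and the bay. Origin: centre of its foot. The cover may touch it.
- mug: Bystander: steel mug, 76 mm diameter, 85 mm high, with a handle, beside the inner end of the bay on its +y side (away from the robot). Origin: centre of its underside. Leave alone.
- bowl: Bystander: ceramic bowl with hairpins, 84 mm diameter, 36 mm high, on the bay's -y side (towards the robot). Origin: centre of its underside. Leave alone.
- pill_box: Bystander: white pill organiser, 150 x 34 x 23 mm, alongside the bay on its +y side (away from the robot). Origin: centre of its underside; x along its length. Leave alone.
- jar: Bystander: small glass jar, 44 mm diameter, 45 mm high, on the bay's -y side (towards the robot) near the mouth. Origin: centre of its underside. Leave alone.
- mirror: Bystander: folding mirror standing open like a book, two leaves 100 mm wide and 130 mm high, near the robot's right edge of the work area. Origin: foot of its hinge. Leave alone.
- soap: Bystander: round soap, 68 mm diameter, 18 mm high, to the robot's left beyond the cover. Origin: centre of its underside. Leave alone.
Things that resemble listed ones, but are neither listed nor needed, are in the scene too. Leave any purple or red look-alike of the cover alone. There is more than one size of the bay; the one meant has the size given above.

How it is judged:
On the way:
1. one end of the cover is pushed past the post and through the mouth of the bay (((x of end_a in the frame of bay above 0.012 m and y of end_a in the frame of bay between -0.03 and 0.03 m) or (x of end_b in the frame of bay above 0.012 m and y of end_b in the frame of bay between -0.03 and 0.03 m))), for 0.1 s.
At the end, for the whole second after the job is handed in: The cover is at rest, flat on the shelf between the rails, its whole length inside the bay (at most 5 mm sticking out of the mouth), and no bystander has moved 12 mm (x of cover in the frame of bay between 0.085 and 0.13 m and y of cover in the frame of bay between -0.022 and 0.022 m and angle between the x axis of cover and the x axis of bay, either way round below 0.22 rad and angle between cover's own z axis and vertical below 0.08 rad and height (world z) of cover below 0.004 m and linear speed of cover below 0.01 m/s and distance of each of mug, bowl, pill_box, jar, mirror, soap from where it was at the start of the episode below 0.012 m); the robot touches nothing.
It fails at once if the cover is lifted or tipped off the shelf (height (world z) of cover above 0.01 m or angle between cover's own z axis and vertical above 0.3 rad).
It fails at once if the cover is gripped or pressed hard (over 30 N from the fingers) (contact force between the fingers and cover above 30 N).
It fails at once if another thing on the shelf is shifted by more than 12 mm (distance of any of mug, bowl, pill_box, jar, mirror, soap from where it was at the start of the episode above 0.012 m).
It also fails if it takes over 58 s, if anything falls off the work surface, if the arm or the gripper's body presses on something with over 40 N, if the wrist force passes 120 N, or if a joint passes its speed limit or range.

### The arm

A 6-joint arm with a two-finger parallel gripper is mounted at the origin on the work surface. World frame = base frame: x ahead of the robot, y to its left, z up, the work surface at z = 0. Lengths are in m, angles in rad, forces in N, time in s.
With the tool pointing down it reaches from about 0.4 to 0.825 m from the base axis. Payload 7 kg.
Tool frame: the origin (TCP) lies at the very end of the fingers, on their centre line; the grasp point (between the pads) lies 19 mm behind it; z points along the fingers, y is the direction in which the jaws open and shut (so a half turn about z gives the same grasp; the last joint's range is limited). The gripper opens to 88 mm and grips with 3 to 60 N. Pads are 19 mm wide; open, the fingers measure 130 mm over their backs; the gripper's body (78 mm by 193 mm) begins 47 mm behind the grasp point.
Start: joints at [1.61, 0.359, 0.012, 0, -1.224, -0.288], TCP at [0.166, 0.654, 0.198] pointing down, gripper open.
Joint ranges: [-3.07, 3.07], [-1.43, 2.12], [-1.02, 1.25], [-3.03, 1.67], [-3.05, -0], [-3.03, 3.03]. Speed limits (rad/s): [2.39, 2.39, 3.01, 3.14, 3.14, 3.14].

### API

Orientations are given as [roll, pitch, yaw] about the fixed x, y, z axes, in that order (R = Rz(yaw) Ry(pitch) Rx(roll)).
In Python, from station import arm gives the robot as it stands.
- The arm moves only by the shell command python3 -m inch 'ROWS' [FORCE]. ROWS is text: rows parted by semicolons, each of 7 numbers parted by spaces: the closure, from 0 (fully open) to 1 (shut), then the shift along the tool's x, y, z each as a share of 300 mm, from -1 to 1, then the turn, a rotation vector about the tool's x, y, z each as a share of 60 degrees, from -1 to 1. In form: grip tx ty tz rx ry rz; .... A call has 1 to 12 rows; each row is the pose to reach, as a shift and turn from the pose commanded when the call began, along the tool's axes at that moment; what a row does not reach only later rows make up. A row lasts 1/10 s, in which the tool goes at most 50 mm and 8.59 degrees, less where a joint would pass 70% of its speed; a pose out of reach is approached as far as the arm can. A call with a number of a shift or a turn outside -1 to 1 is refused whole. A call with a gripper value outside its range is refused whole. The fingers move at their own pace and stop on an object; FORCE is the grip in N (left out, the last holds). Time passes only in rows, so rows that repeat a pose let the fingers close. It gives the time, the measured TCP pose, the force and the opening at its end, in the units of the state.
- arm.get_state(): the state, without advancing time (a new reading comes with each control period).
- arm.grab_frame(name): name is "scene" or "top" or "wrist"; returns a dict with "img" (480x640x3 uint8, red, green, blue), "range_z" (480x640 float32, m along the optical axis (not along the pixel's ray), 0 where there is no reading), "fx", "fy", "cx", "cy" (pixels), "dist" ([k1, k2, p1, p2, k3] as OpenCV has them; the pictures are not rectified), "extrinsics" (4x4, takes a point from world to camera coordinates); the wrist camera has in their place "tool_from_camera" (4x4, takes a point from camera to tool coordinates, whose origin is the TCP and whose axes are the flange's). Camera axes: x right, y up, looking along -z (the intrinsics and any distortion apply to the point x, -y, -z); pixel columns grow to the right and rows downward; lengths in m; the calibration is good to about 2 mm. A picture is of the moment at which its call begins: read the wrist's pose just before it.
- arm.job_done(): hands the job in, once; it reports no verdict.
The state is a dict: "t": time; "q": joint angles; "qd": joint speeds; "joint_efforts": joint torques, N m; "eef_pos": TCP position; "ee_rot": TCP orientation; "force": force on the tool from outside, world axes, zero at the start; "moment": the same for the moment, N m; "width": finger opening in m.
Only numpy, scipy, OpenCV 4.12 (cv2) and the standard library are available. Lean on these libraries where they do the work, as an engineer would, in place of code of your own. Each camera call takes 0.05 s, during which the arm holds its last target.

## Working session

There is one attempt and no reset: what is moved stays moved. The work goes in short steps, Python scripts to look and compute and a shell command to move; the robot and the scene stay as the last step left them, time stands still between calls to the robot, and variables do not carry over. Pictures are saved under pics/ and viewed, and the job is handed in when it is done.

```bash
mkdir -p pics; ls
python3 - <<'E'
from station import arm
import cv2,numpy as np,pickle
s=arm.get_state(); print({k:np.round(v,3) for k,v in s.items()})
for n in ["top","scene"]:
    f=arm.grab_frame(n); cv2.imwrite(f"pics/{n}0.png",f["img"][:,:,::-1]); pickle.dump(f,open(f"{n}0.pkl","wb"))
    print(n,f["fx"],f["fy"],f["cx"],f["cy"],f["dist"]); print(np.round(f["extrinsics"],3))
E
```

```text
pics
{'t': np.float64(0.0), 'q': array([ 1.61 ,  0.359,  0.011, -0.   , -1.224, -0.288]), 'qd': array([-0.001,  0.   , -0.001, -0.   ,  0.   , -0.   ]), 'joint_efforts': array([-0.0000e+00, -5.8272e+01,  2.9306e+01,  6.9970e+00,  7.0000e-03,
       -0.0000e+00]), 'eef_pos': array([0.166, 0.654, 0.197]), 'ee_rot': array([ 3.14 , -0.   , -0.249]), 'force': array([-0.696, -0.288,  0.142]), 'moment': array([-0.025,  0.053,  0.028]), 'width': np.float64(0.088)}
top 484.94326094722385 484.94326094722385 317.4844099184838 236.85759705583246 [-0.0748087  0.         0.         0.         0.       ]
[[-0.021 -0.999 -0.031 -0.022]
 [ 0.992 -0.025  0.127 -0.535]
 [-0.127 -0.028  0.991 -1.182]
 [ 0.     0.     0.     1.   ]]
scene 603.7282636456584 603.7282636456584 322.997556275443 242.19386101378925 [-0.08209495  0.          0.          0.          0.        ]
[[-0.681  0.732  0.016  0.402]
 [-0.397 -0.388  0.832  0.144]
 [ 0.615  0.56   0.555 -1.691]
 [ 0.     0.     0.     1.   ]]
```

View pics/top0.png

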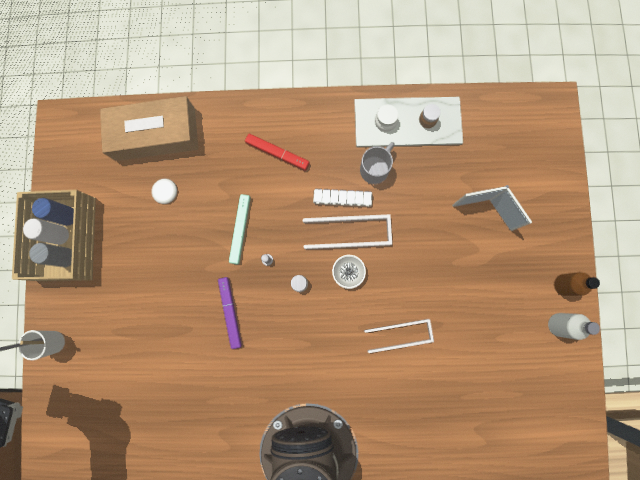

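View pics/scene0.png

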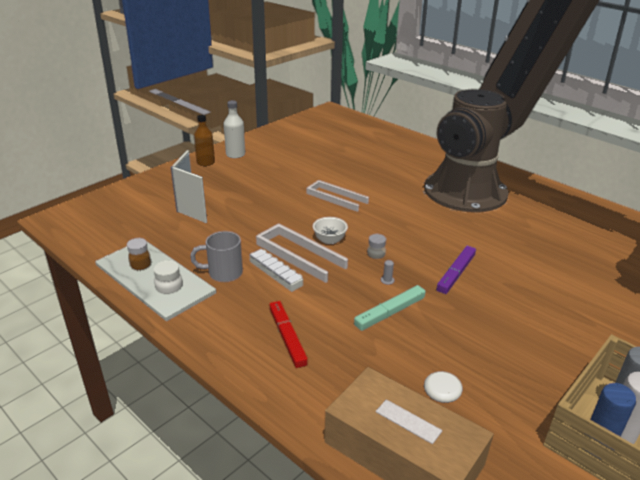

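The top view shows three cover-like bars: mint (240,229), purple (230,313) and red (277,152). The mint one fits. There are two bays: a large one with its mouth at (304,232) and a small one at (400,336), so the large one should be the 215 mm bay. The post is at (267,260), the jar at (300,284). I'll measure these and check in a crop.

```bash
cat > h.py <<'E'
import cv2,numpy as np
def ray(f,uv):
    K=np.array([[f["fx"],0,f["cx"]],[0,f["fy"],f["cy"]],[0,0,1]])
    p=cv2.undistortPoints(np.array(uv,float).reshape(-1,1,2),K,np.array(f["dist"],float)).reshape(-1,2)
    d=np.c_[p[:,0],-p[:,1],-np.ones(len(p))]
    E=np.array(f["extrinsics"]);R=E[:3,:3];t=E[:3,3]
    return -R.T@t, d@R
def onz(f,uv,z):
    c,d=ray(f,uv); return c+d*((z-c[2])/d[:,2])[:,None]
def cloud(f):
    v,u=np.mgrid[:480,:640]; c,d=ray(f,np.c_[u.ravel(),v.ravel()])
    return (c+d*f["range_z"].reshape(-1,1)).reshape(480,640,3)
def proj(f,P):
    E=np.array(f["extrinsics"]);p=np.atleast_2d(P)@E[:3,:3].T+E[:3,3]
    K=np.array([[f["fx"],0,f["cx"]],[0,f["fy"],f["cy"]],[0,0,1]])
    return cv2.projectPoints(p*[1,-1,-1],np.zeros(3),np.zeros(3),K,np.array(f["dist"],float))[0].reshape(-1,2)
def cover(f,z=0.022):
    h=cv2.cvtColor(f["img"],cv2.COLOR_RGB2HSV)
    m=cv2.inRange(h,(60,45,90),(95,255,255)); 
    n,l,st,ce=cv2.connectedComponentsWithStats(m)
    i=1+np.argmax(st[1:,4]); v,u=np.nonzero(l==i)
    P=onz(f,np.c_[u,v],z)[:,:2]
    r=cv2.minAreaRect(P.astype(np.float32)*1000)
    return r,cv2.boxPoints(r)/1000,st[i]
E
python3 - <<'E'
from h import *; import pickle
f=pickle.load(open("top0.pkl","rb"))
r,b,st=cover(f); print(r,b,st)
C=cloud(f); I=f["img"]
def white(x0,x1,y0,y1,zt,lab):
    S=C[y0:y1,x0:x1]; m=(S[...,2]>zt)
    P=S[m]; print(lab,len(P),P.min(0),P.max(0),np.round(cv2.minAreaRect((P[:,:2]*1000).astype(np.float32)),1) if 0 else cv2.minAreaRect((P[:,:2]*1000).astype(np.float32)))
white(296,400,210,252,.015,"bay"); white(355,445,312,360,.015,"smallbay")
white(258,276,250,270,.03,"post"); white(288,312,272,296,.03,"jar");white(330,370,253,292,.02,"bowl");white(308,376,186,209,.012,"pill");white(150,180,177,206,.01,"soap")
c=cv2.resize(I[170:310,200:410],None,fx=3.8,fy=3.8,interpolation=cv2.INTER_CUBIC);cv2.imwrite("pics/crop0.png",c[:,:,::-1])
print(onz(f,[[304,218],[304,247],[391,216],[392,245]],.024))
E
```

```text
((559.3169555664062, 155.6207733154297), (8.631535530090332, 175.2906036376953), 78.9605484008789) [[0.47246706 0.16816762]
 [0.644514   0.13460213]
 [0.64616686 0.14307393]
 [0.47411987 0.17663942]] [235 196  15  68 108]
bay 752 [ 0.37957398 -0.21941374  0.01506492] [0.58941787 0.00241773 1.23877303] ((484.2264404296875, -110.3216552734375), (207.271240234375, 221.02430725097656), 1.3481225967407227)
smallbay 398 [ 0.2462926  -0.3141386   0.01510995] [ 0.37957398 -0.06833171  1.23877303] ((295.88677978515625, -184.51727294921875), (264.4334716796875, 109.93382263183594), 76.80949401855469)
post 61 [ 0.37957398 -0.06833171  0.030244  ] [0.4928198  0.10636865 1.23877303] ((430.613525390625, 20.9300537109375), (204.8244171142578, 18.37796401977539), 55.11208724975586)
jar 212 [ 0.37957398 -0.06833171  0.0361333 ] [0.43944302 0.03339515 1.23877303] ((412.0315856933594, -19.633392333984375), (110.49610900878906, 38.6094856262207), 75.57682037353516)
bowl 442 [ 0.37957398 -0.15024908  0.02001742] [ 0.48688408 -0.06824944  1.23877303] ((433.2609558105469, -109.26934814453125), (107.27149200439453, 82.00959014892578), 0.0716775506734848)
pill 845 [ 0.37957398 -0.17301814  0.01273513] [ 0.66229739 -0.02406321  1.23877303] ((518.1859741210938, -90.70282745361328), (148.71731567382812, 279.57257080078125), 86.21546173095703)
soap 484 [ 0.37957398 -0.06833171  0.01000066] [0.7010048  0.40026897 1.23877303] ((520.20361328125, 172.78387451171875), (554.2890625, 66.46298217773438), 52.909793853759766)
[[ 5.84594230e-01 -4.80490551e-04  2.40000000e-02]
 [ 5.10494019e-01  7.92261950e-04  2.40000000e-02]
 [ 5.84085665e-01 -2.21121185e-01  2.40000000e-02]
 [ 5.10179812e-01 -2.20663602e-01  2.40000000e-02]]
```

View pics/crop0.png

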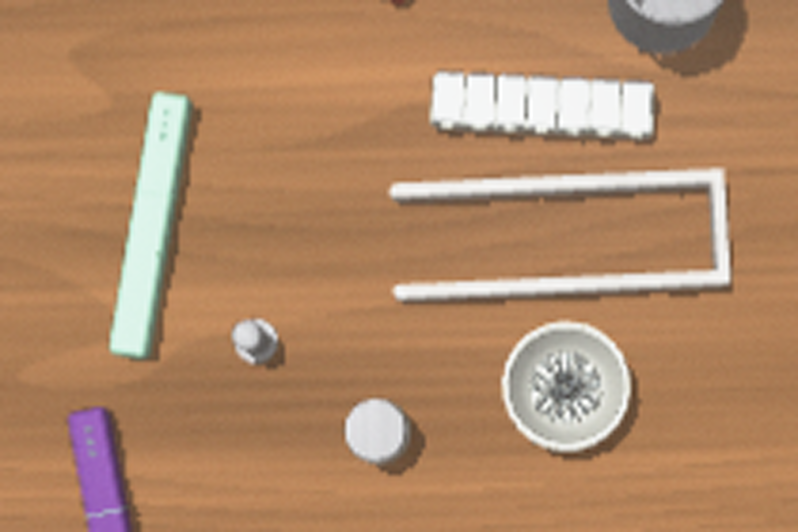

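The crop confirms it: the mint bar lies across in front of the larger bay, with the post between them. The cover mask and the zero-depth pixels need fixing before I measure properly.

```bash
cat >> h.py <<'E'
def cover(f,z=0.022):
    h=cv2.cvtColor(f["img"],cv2.COLOR_RGB2HSV)
    m=cv2.inRange(h,(55,22,90),(95,255,255)); m[:, :]=cv2.morphologyEx(m,cv2.MORPH_OPEN,np.ones((3,3),np.uint8))
    n,l,st,ce=cv2.connectedComponentsWithStats(m)
    i=1+np.argmax(st[1:,4]); v,u=np.nonzero(l==i)
    P=onz(f,np.c_[u,v],z)[:,:2]; c=P.mean(0); w,V=np.linalg.eigh(np.cov((P-c).T)); a=V[:,1]; a=a*np.sign(a[0])
    q=(P-c)@np.c_[a,[-a[1],a[0]]]; lo,hi=np.percentile(q,[.5,99.5],axis=0); c=c+((lo+hi)/2)@np.array([a,[-a[1],a[0]]])
    return c,a,hi-lo,st[i]
E
python3 - <<'E'
from h import *; import pickle
f=pickle.load(open("top0.pkl","rb"))
print(cover(f))
C=cloud(f); C[f["range_z"]==0]=-1
def box(x0,x1,y0,y1,zt,lab):
    S=C[y0:y1,x0:x1].reshape(-1,3); P=S[S[:,2]>zt]
    r=cv2.minAreaRect((P[:,:2]*1000).astype(np.float32))
    print(lab,len(P),np.round(np.array([P.min(0),P.max(0)]),3).tolist(),np.round(r[0],0),np.round(r[1],0),round(r[2],1))
box(296,400,210,252,.015,"bay"); box(355,445,312,360,.015,"smallbay")
box(258,276,250,270,.03,"post"); box(288,312,272,296,.03,"jar");box(330,370,253,292,.02,"bowl");box(308,376,186,209,.012,"pill");box(150,180,177,206,.01,"soap");box(230,255,190,270,.012,"cover");box(210,245,273,352,.01,"purple");box(242,312,130,172,.01,"red");box(355,400,142,190,.04,"mug")
# crop px->full : bay corners
uv=np.array([[391,192],[396,293],[720,172],[727,282]])/3.8+[200,170]
print(onz(f,uv,.024))
E
```

```text
(array([0.56210818, 0.16596299]), array([ 0.98542715, -0.17009798]), array([0.17605947, 0.0266553 ]), array([229, 195,  21,  69, 704], dtype=int32))
bay 736 [[0.509, -0.219, 0.015], [0.589, 0.002, 0.033]] [ 549. -109.] [ 77. 221.] 1.2
smallbay 380 [[0.246, -0.314, 0.015], [0.324, -0.146, 0.026]] [ 285. -229.] [ 57. 164.] 8.3
post 58 [[0.474, 0.088, 0.03], [0.493, 0.106, 0.057]] [483.  97.] [18. 18.] 85.9
jar 210 [[0.402, -0.004, 0.036], [0.439, 0.033, 0.052]] [421.  15.] [37. 37.] 89.0
bowl 437 [[0.407, -0.15, 0.02], [0.487, -0.068, 0.043]] [ 447. -109.] [82. 80.] 88.2
pill 837 [[0.614, -0.173, 0.013], [0.662, -0.024, 0.031]] [638. -99.] [149.  40.] 85.6
soap 479 [[0.636, 0.335, 0.01], [0.701, 0.4, 0.028]] [668. 368.] [65. 65.] 41.5
cover 734 [[0.474, 0.141, 0.012], [0.653, 0.19, 0.031]] [563. 167.] [ 27. 180.] 80.1
purple 785 [[0.26, 0.165, 0.011], [0.439, 0.221, 0.032]] [350. 194.] [181.  28.] 11.0
red 698 [[0.714, -0.013, 0.01], [0.812, 0.154, 0.03]] [764.  69.] [179.  29.] 62.6
mug 445 [[0.673, -0.233, 0.04], [0.767, -0.147, 0.092]] [ 724. -187.] [ 75. 100.] 78.8
[[ 5.78165315e-01  2.44132502e-03  2.40000000e-02]
 [ 5.10214371e-01  2.65278640e-04  2.40000000e-02]
 [ 5.86074209e-01 -2.17335773e-01  2.40000000e-02]
 [ 5.12217368e-01 -2.19024715e-01  2.40000000e-02]]
```

```bash
cat >> h.py <<'E'
from scipy.spatial.transform import Rotation as Ro
def st():
    from station import arm
    s=arm.get_state(); print("t",round(float(s["t"]),2),"pos",np.round(s["eef_pos"],4),"rot",np.round(s["ee_rot"],3),"F",np.round(s["force"],1),"w",round(float(s["width"]),4)); return s
def go(s,*T):
    R0=Ro.from_euler("xyz",s["ee_rot"])
    for (x,y,z,yaw) in T:
        d=R0.inv().apply(np.array([x,y,z])-s["eef_pos"])/0.3
        r=(R0.inv()*Ro.from_euler("xyz",[np.pi,0,yaw])).as_rotvec()/np.deg2rad(60)
        print((x,y,z,yaw),"->",np.round(d,3),np.round(r,3))
E
python3 - <<'E'
from h import *
s=st(); go(s,(.41,.43,.197,-.22),(.648,.215,.197,-.17))
E
```

```text
t 0.1 pos [0.1661 0.6537 0.1967] rot [ 3.14  -0.    -0.249] F [ 0.4 -0.2 -0.3] w 0.0876
(0.41, 0.43, 0.197, -0.22) -> [0.972 0.523 0.   ] [ 0.001 -0.    -0.028]
(0.648, 0.215, 0.197, -0.17) -> [1.917e+00 1.022e+00 1.000e-03] [ 0.001 -0.    -0.075]
```

```bash
python3 -m inch '1 0.972 0.523 0 0 0 -0.03;1 0.972 0.523 0 0 0 -0.03;1 0.972 0.523 0 0 0 -0.03;1 0.972 0.523 0 0 0 -0.03;1 0.972 0.523 0 0 0 -0.03;1 0.972 0.523 0 0 0 -0.03;1 0.972 0.523 0 0 0 -0.03;1 0.972 0.523 0 0 0 -0.03;1 0.972 0.523 0 0 0 -0.03' 10
python3 - <<'E'
from h import *
s=st(); go(s,(.648,.22,.19,-.17))
E
```

```text
t: 1.0
eef_pos: [0.4107, 0.4295, 0.1973]
ee_rot: [3.141, 0.0, -0.219]
force: [-0.1, -0.3, -0.9]
width: 0.0213
t 1.0 pos [0.4107 0.4295 0.1973] rot [ 3.141  0.    -0.219] F [-0.1 -0.3 -0.9] w 0.0213
(0.648, 0.22, 0.19, -0.17) -> [0.924 0.51  0.024] [ 0.     0.    -0.047]
```

```bash
python3 -m inch '1 0.924 0.51 0.024 0 0 -0.047;1 0.924 0.51 0.024 0 0 -0.047;1 0.924 0.51 0.024 0 0 -0.047;1 0.924 0.51 0.024 0 0 -0.047;1 0.924 0.51 0.024 0 0 -0.047;1 0.924 0.51 0.024 0 0 -0.047;1 0.924 0.51 0.024 0 0 -0.047;1 0.924 0.51 0.024 0 0 -0.047;1 0.924 0.51 0.024 0 0 -0.047'
python3 - <<'E'
from h import *
from station import arm
s=st(); go(s,(.648,.22,.012,-.17))
f=arm.grab_frame("wrist"); cv2.imwrite("pics/w1.png",f["img"][:,:,::-1])
f=arm.grab_frame("top"); cv2.imwrite("pics/t1.png",f["img"][:,:,::-1])
E
```

```text
t: 1.9
eef_pos: [0.6473, 0.2219, 0.1897]
ee_rot: [3.141, 0.001, -0.168]
force: [-0.4, 0.6, 0.8]
width: 0.0002
t 1.9 pos [0.6473 0.2219 0.1897] rot [ 3.141e+00  1.000e-03 -1.680e-01] F [-0.4  0.6  0.8] w 0.0002
(0.648, 0.22, 0.012, -0.17) -> [0.004 0.006 0.592] [0.    0.001 0.002]
```

View pics/w1.png

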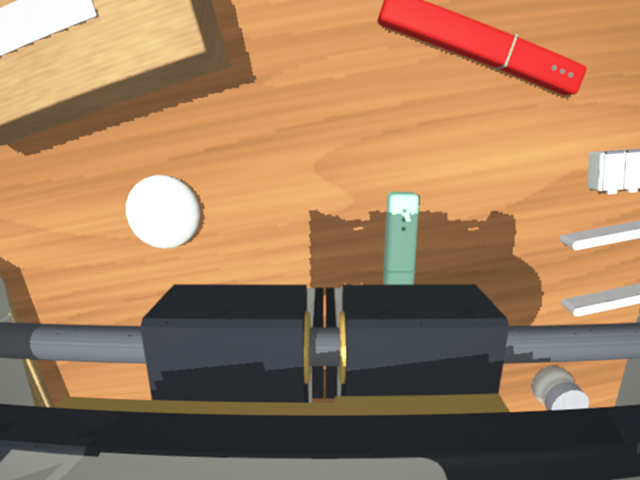

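View pics/t1.png

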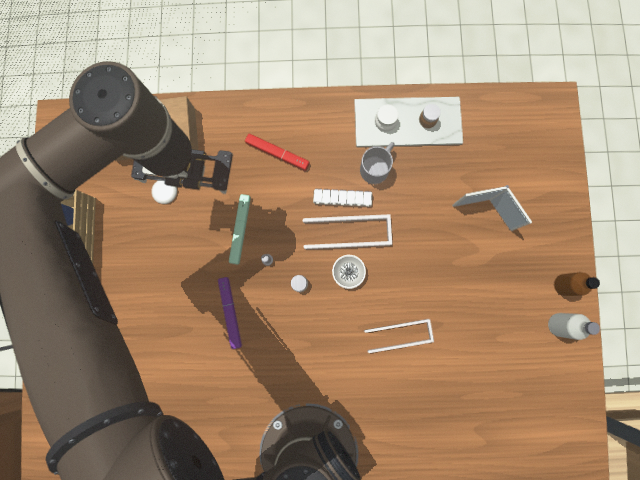

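The wrist view shows the mint cover's far end at (402,205), just past the closed fingers. I'll get the finger thickness from depth before descending.

Run:
```python
from h import *
from station import arm
f=arm.grab_frame("wrist"); K=np.array([[f["fx"],0,f["cx"]],[0,f["fy"],f["cy"]],[0,0,1]])
v,u=np.mgrid[:480,:640]
p=cv2.undistortPoints(np.c_[u.ravel(),v.ravel()].astype(float).reshape(-1,1,2),K,np.array(f["dist"],float)).reshape(-1,2)
z=f["range_z"].ravel(); P=np.c_[p[:,0],-p[:,1],-np.ones(len(p))]*z[:,None]
T=f["tool_from_camera"]; P=P@T[:3,:3].T+T[:3,3]
print(np.round(T,3))
P=P.reshape(480,640,3)
for r in (290,310,350,390):
    for c in (160,230,300,310,318,325,335,343,350,420,490): print(r,c,np.round(P[r,c],3), end=' | ')
    print()
m=(z>0).reshape(480,640)&(abs(P[...,1])<.07)&(abs(P[...,0])<.03)
for a,b in [(-.08,-.06),(-.06,-.045),(-.045,-.03),(-.03,-.02),(-.02,-.01),(-.01,.005)]:
    q=P[m&(P[...,2]>a)&(P[...,2]<b)]
    if len(q): print(a,b,len(q),q.min(0),q.max(0))
```

```text
[[ 0.     0.963  0.27   0.073]
 [ 1.    -0.    -0.     0.   ]
 [-0.     0.27  -0.963 -0.188]
 [ 0.     0.     0.     1.   ]]
290 160 [-0.081 -0.162  0.19 ] | 290 230 [ 0.039 -0.02  -0.104] | 290 300 [ 0.039 -0.005 -0.104] | 290 310 [ 0.011 -0.005 -0.036] | 290 318 [ 0.01  -0.002 -0.033] | 290 325 [-0.081  0.001  0.191] | 290 335 [ 0.011  0.004 -0.036] | 290 343 [ 0.038  0.004 -0.103] | 290 350 [ 0.039  0.006 -0.104] | 290 420 [ 0.038  0.021 -0.102] | 290 490 [-0.081  0.163  0.189] | 
310 160 [ 0.039 -0.032 -0.114] | 310 230 [ 0.039 -0.018 -0.114] | 310 300 [ 0.039 -0.005 -0.114] | 310 310 [ 0.009 -0.005 -0.049] | 310 318 [ 0.01  -0.002 -0.051] | 310 325 [-0.102  0.001  0.19 ] | 310 335 [ 0.01   0.004 -0.052] | 310 343 [ 0.034  0.004 -0.104] | 310 350 [ 0.039  0.005 -0.114] | 310 420 [ 0.039  0.019 -0.114] | 310 490 [ 0.039  0.032 -0.114] | 
350 160 [ 0.033 -0.031 -0.12 ] | 350 230 [ 0.033 -0.017 -0.119] | 350 300 [ 0.033 -0.004 -0.119] | 350 310 [ 0.029 -0.003 -0.112] | 350 318 [ 0.029 -0.001 -0.112] | 350 325 [ 0.029  0.    -0.113] | 350 335 [ 0.03   0.002 -0.114] | 350 343 [ 0.031  0.004 -0.115] | 350 350 [ 0.033  0.005 -0.119] | 350 420 [ 0.033  0.018 -0.12 ] | 350 490 [ 0.033  0.031 -0.119] | 
390 160 [ 0.024 -0.032 -0.119] | 390 230 [ 0.024 -0.018 -0.119] | 390 300 [ 0.024 -0.005 -0.119] | 390 310 [ 0.002 -0.004 -0.088] | 390 318 [-0.006 -0.002 -0.076] | 390 325 [-0.195  0.001  0.191] | 390 335 [-0.006  0.004 -0.076] | 390 343 [ 0.02   0.004 -0.113] | 390 350 [ 0.025  0.005 -0.12 ] | 390 420 [ 0.025  0.019 -0.12 ] | 390 490 [ 0.024  0.033 -0.119] | 
-0.08 -0.06 1015 [-0.00995103 -0.00421951 -0.07998072] [ 0.01200999  0.00474718 -0.06002563]
-0.06 -0.045 564 [ 0.00493771 -0.00617704 -0.05999195] [ 0.0120775   0.0067025  -0.04504052]
-0.045 -0.03 460 [ 0.00835106 -0.00665065 -0.04491697] [ 0.01212631  0.00718779 -0.03001898]
-0.03 -0.02 15 [ 0.0095136  -0.00318654 -0.02998636] [ 0.01016096  0.00413197 -0.02908565]
```

Run:
```python
import cv2
i=cv2.imread("pics/w1.png")[230:330,240:420]; cv2.imwrite("pics/w1c.png",cv2.resize(i,None,fx=4.4,fy=4.4,interpolation=cv2.INTER_CUBIC))
```

```text
(no output)
```

View pics/w1c.png

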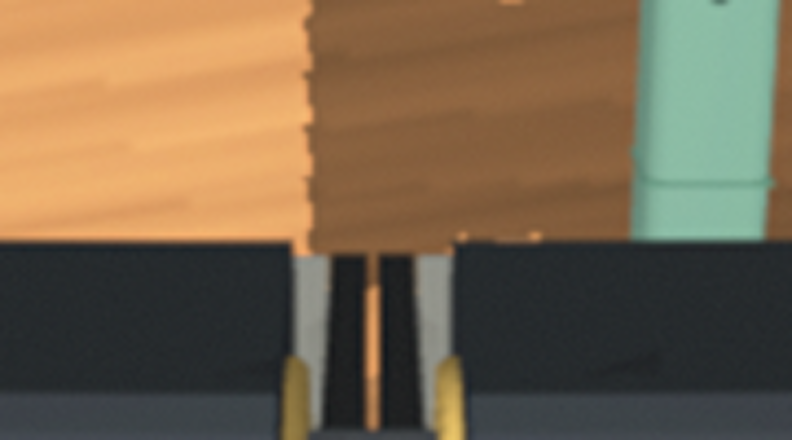

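The closed fingertip is thin, about ±7 mm along the jaw axis. I'll descend beside the far end with margin and check the height from the scene camera.

```bash
python3 -m inch '1 0.004 0.03 0.15 0 0 0;1 0.004 0.03 0.3 0 0 0;1 0.004 0.03 0.42 0 0 0;1 0.004 0.03 0.52 0 0 0;1 0.004 0.03 0.58 0 0 0;1 0.004 0.03 0.592 0 0 0;1 0.004 0.03 0.592 0 0 0'
python3 - <<'E'
from h import *
from station import arm
s=st()
f=arm.grab_frame("scene"); u,v=proj(f,s["eef_pos"])[0]; print(u,v)
a,b=int(u),int(v); cv2.imwrite("pics/s2.png",cv2.resize(f["img"][max(0,b-70):b+70,max(0,a-90):a+90,::-1],None,fx=4.2,fy=4.2))
f=arm.grab_frame("top"); cv2.imwrite("pics/t2.png",cv2.resize(f["img"][150:310,170:410,::-1],None,fx=3.3,fy=3.3));print(cover(f), proj(f,s["eef_pos"]))
E
```

```text
t: 2.75
eef_pos: [0.6471, 0.2129, 0.0129]
ee_rot: [3.141, 0.0, -0.167]
force: [-0.2, -0.2, 0.2]
width: 0.0005
t 2.75 pos [0.6471 0.2129 0.0129] rot [ 3.141  0.    -0.167] F [-0.2 -0.2  0.2] w 0.0005
383.2512098566588 337.34996326199166
(array([0.54555895, 0.16849728]), array([ 0.98606541, -0.16635807]), array([0.14289882, 0.02713769]), array([229, 207,  19,  57, 589], dtype=int32)) [[221.98551948 197.14329045]]
```

View pics/s2.png

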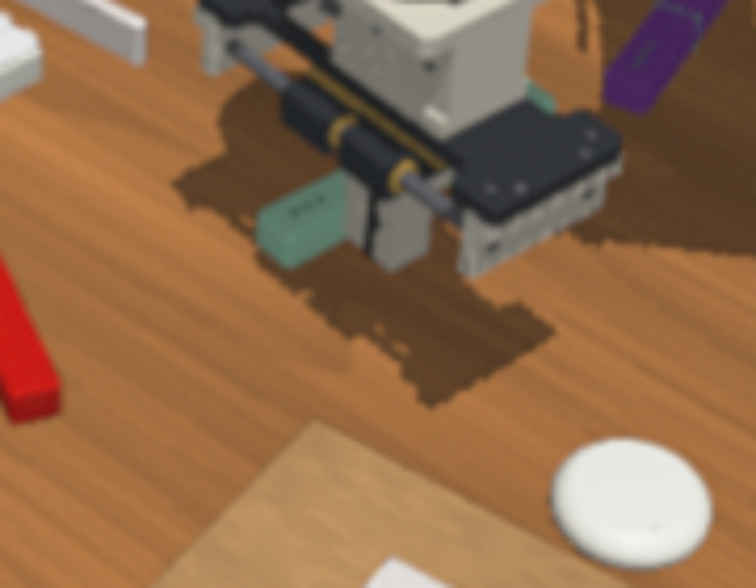

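View pics/t2.png

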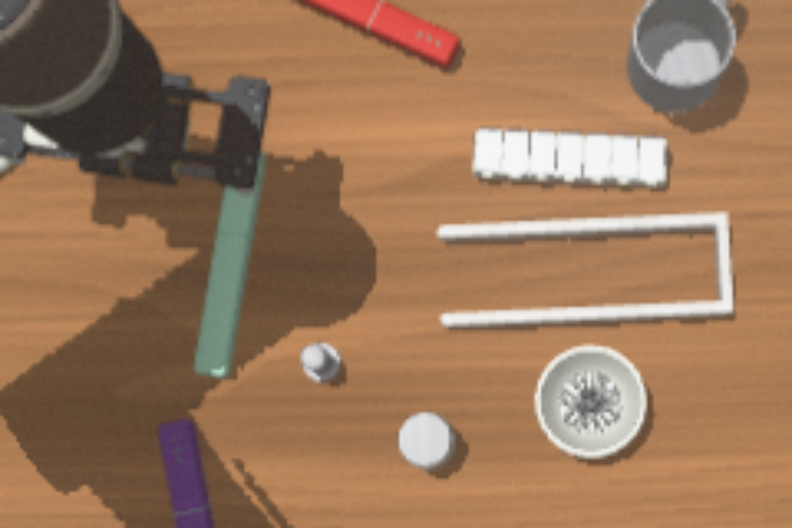

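```bash
python3 -m inch '1 0 0 0.02 0 0 0;1 0 0 0.03 0 0 0;1 0 0 0.03 0 0 0'
python3 - <<'E'
from h import *
from station import arm
s=st()
f=arm.grab_frame("scene"); C=cloud(f); C[f["range_z"]==0]=9
R=Ro.from_euler("xyz",s["ee_rot"]).as_matrix()
Q=(C-s["eef_pos"])@R
m=(abs(Q[...,0])<.016)&(abs(Q[...,1])<.03)&(C[...,2]>.004)
for a,b in [(-.10,-.07),(-.07,-.05),(-.05,-.03),(-.03,-.02),(-.02,-.01),(-.01,0.0)]:
    q=Q[m&(Q[...,2]>a)&(Q[...,2]<b)]
    if len(q): print(a,b,len(q),np.round(q.min(0),3),np.round(q.max(0),3))
E
```

```text
t: 3.15
eef_pos: [0.6473, 0.2119, 0.0036]
ee_rot: [3.141, 0.0, -0.168]
force: [-0.2, 0.0, 0.1]
width: 0.0006
t 3.15 pos [0.6473 0.2119 0.0036] rot [ 3.141  0.    -0.168] F [-0.2  0.   0.1] w 0.0006
-0.1 -0.07 21 [-0.008 -0.022 -0.082] [ 0.014 -0.012 -0.07 ]
-0.07 -0.05 121 [-0.012 -0.021 -0.07 ] [ 0.014  0.019 -0.05 ]
-0.05 -0.03 139 [-0.012 -0.017 -0.05 ] [ 0.014  0.017 -0.03 ]
-0.03 -0.02 1 [ 0.009  0.001 -0.029] [ 0.009  0.001 -0.029]
-0.01 0.0 3 [ 0.001 -0.021 -0.001] [ 0.002  0.023 -0.   ]
```

Depth suggests the visible finger ends about 30 mm short of the TCP, so a cautious touch will tell: small steps toward the cover, watching the force.

```bash
python3 -m inch '1 0 0.02 0 0 0 0;1 0 0.04 0 0 0 0;1 0 0.06 0 0 0 0;1 0 0.08 0 0 0 0;1 0 0.1 0 0 0 0;1 0 0.12 0 0 0 0;1 0 0.13 0 0 0 0;1 0 0.13 0 0 0 0'
python3 - <<'E'
from h import *
from station import arm
s=st()
f=arm.grab_frame("top"); cv2.imwrite("pics/t3.png",cv2.resize(f["img"][150:310,170:410,::-1],None,fx=3.3,fy=3.3));print(cover(f))
f=arm.grab_frame("scene"); u,v=proj(f,s["eef_pos"])[0]
a,b=int(u),int(v); cv2.imwrite("pics/s3.png",cv2.resize(f["img"][max(0,b-70):b+70,max(0,a-90):a+90,::-1],None,fx=4.2,fy=4.2))
E
```

```text
t: 4.0
eef_pos: [0.641, 0.1731, 0.0038]
ee_rot: [-3.142, -0.0, -0.169]
force: [-0.3, -0.6, -0.2]
width: 0.0004
t 4.0 pos [0.641  0.1731 0.0038] rot [-3.142 -0.    -0.169] F [-0.3 -0.6 -0.2] w 0.0004
(array([0.54775805, 0.16819119]), array([ 0.98430007, -0.17650318]), array([0.14717224, 0.02691161]), array([229, 206,  19,  58, 596], dtype=int32))
```

View pics/s3.png

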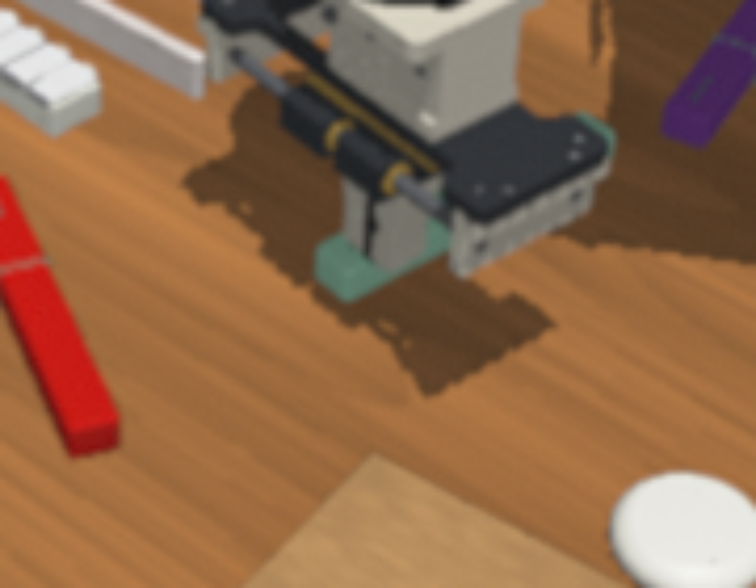

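View pics/t3.png

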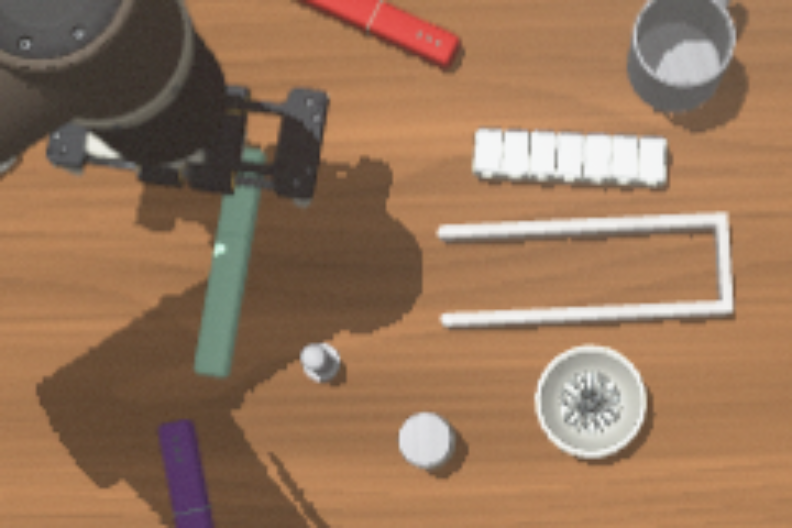

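The cover hasn't moved. The finger visibly overhangs it at (395,268) in the crop, so the real tip is above the cover. I'll back off and go lower in small steps while watching the force.

```bash
python3 -m inch '1 0 -0.08 0 0 0 0;1 0 -0.15 0 0 0 0;1 0 -0.15 0 0 0 0'; python3 -m inch '1 0 0 0.01 0 0 0;1 0 0 0.02 0 0 0;1 0 0 0.03 0 0 0;1 0 0 0.03 0 0 0'
python3 - <<'E'
from h import *
from station import arm
s=st()
f=arm.grab_frame("scene"); C=cloud(f); C[f["range_z"]==0]=9
R=Ro.from_euler("xyz",s["ee_rot"]).as_matrix()
Q=(C-s["eef_pos"])@R
m=(abs(Q[...,0])<.05)&(abs(Q[...,1])<.11)&(C[...,2]>.006)
for lo,hi in [(-.11,-.06),(-.03,.03),(.06,.11)]:
    k=m&(Q[...,1]>lo)&(Q[...,1]<hi); print(lo,np.round(np.sort(C[...,2][k])[[0,2,5,20]],3), np.round(np.percentile(Q[k],[1,99],axis=0),3).tolist())
u,v=proj(f,s["eef_pos"])[0]
a,b=int(u),int(v); cv2.imwrite("pics/s4.png",cv2.resize(f["img"][max(0,b-70):b+70,max(0,a-90):a+90,::-1],None,fx=4.2,fy=4.2))
E
```

```text
t: 4.4
eef_pos: [0.6496, 0.2217, 0.0038]
ee_rot: [-3.141, -0.001, -0.165]
force: [-0.4, 0.4, -0.2]
width: 0.0005
t: 4.8
eef_pos: [0.6481, 0.2174, -0.006]
ee_rot: [3.141, 0.001, -0.169]
force: [0.1, 0.3, 0.8]
width: 0.0004
t 4.8 pos [ 0.6481  0.2174 -0.006 ] rot [ 3.141e+00  1.000e-03 -1.690e-01] F [0.1 0.3 0.8] w 0.0004
-0.11 [0.087 0.089 0.089 0.091] [[-0.049, -0.109, -0.451], [0.039, -0.06, -0.098]]
-0.03 [0.007 0.022 0.026 0.029] [[-0.033, -0.03, -0.473], [0.05, 0.028, -0.04]]
0.06 [0.007 0.007 0.008 0.014] [[-0.029, 0.061, -0.139], [0.042, 0.097, -0.016]]
```

View pics/s4.png

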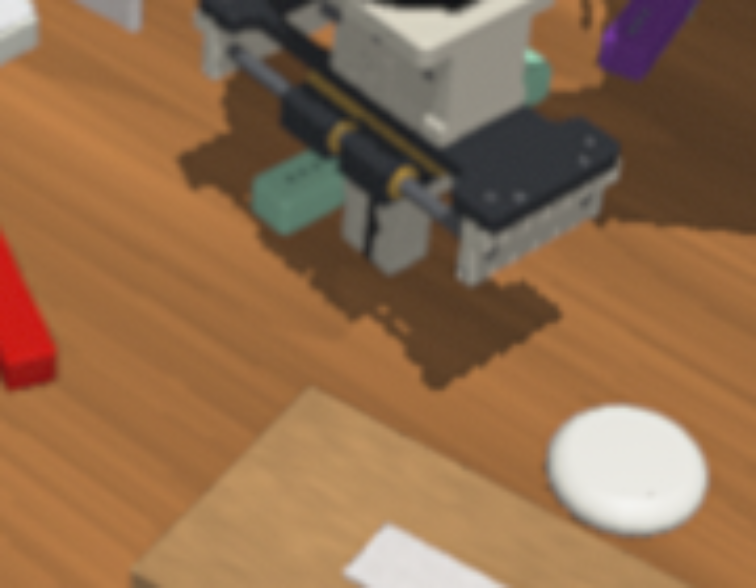

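The whole tool sits about 28 mm higher than the reported TCP implies: the body's underside is at 94 mm rather than 66, and the finger tip at 22–24 mm. I'll compensate by commanding z about -0.020.

```bash
python3 -m inch '1 0 0 0.01 0 0 0;1 0 0 0.02 0 0 0;1 0 0 0.03 0 0 0;1 0 0 0.04 0 0 0;1 0 0 0.045 0 0 0;1 0 0 0.045 0 0 0'
python3 - <<'E'
from h import *
s=st()
go(s,(.647,.19,-.02,-.17),(.647,.17,-.02,-.17),(.645,.15,-.02,-.17))
E
```

```text
t: 5.45
eef_pos: [0.6484, 0.2179, -0.0191]
ee_rot: [3.141, 0.0, -0.168]
force: [0.7, -0.3, 0.0]
width: 0.0005
t 5.45 pos [ 0.6484  0.2179 -0.0191] rot [ 3.141  0.    -0.168] F [ 0.7 -0.3  0. ] w 0.0005
(0.647, 0.19, -0.02, -0.17) -> [0.011 0.092 0.003] [0.    0.    0.002]
(0.647, 0.17, -0.02, -0.17) -> [0.022 0.158 0.003] [0.    0.    0.002]
(0.645, 0.15, -0.02, -0.17) -> [0.027 0.225 0.003] [0.    0.    0.002]
```

```bash
python3 -m inch '1 0.01 0.05 0.003 0 0 0;1 0.015 0.1 0.003 0 0 0;1 0.017 0.115 0.003 0 0 0;1 0.02 0.13 0.003 0 0 0;1 0.022 0.145 0.003 0 0 0;1 0.024 0.16 0.003 0 0 0;1 0.024 0.175 0.003 0 0 0;1 0.025 0.19 0.003 0 0 0;1 0.025 0.19 0.003 0 0 0'
python3 - <<'E'
from h import *
from station import arm
s=st()
f=arm.grab_frame("top"); cv2.imwrite("pics/t5.png",cv2.resize(f["img"][150:310,170:410,::-1],None,fx=3.3,fy=3.3));print(cover(f))
E
```

```text
t: 6.35
eef_pos: [0.6463, 0.16, -0.0196]
ee_rot: [3.141, 0.0, -0.168]
force: [-0.7, 0.0, -0.3]
width: 0.0006
t 6.35 pos [ 0.6463  0.16   -0.0196] rot [ 3.141  0.    -0.168] F [-0.7  0.  -0.3] w 0.0006
(array([0.54991721, 0.16079146]), array([ 0.93888946, -0.3442188 ]), array([0.15031398, 0.02779949]), array([227, 206,  29,  57, 623], dtype=int32))
```

View pics/t5.png

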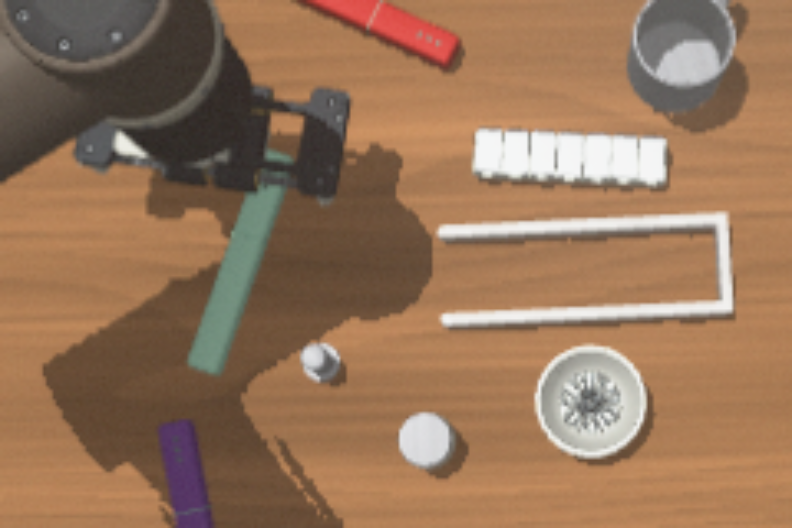

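Contact now works. The cover has turned from -10° to -20°, pivoting about (0.513, 0.174). I'll keep following the arc, turning the tool with the bar.

Run:
```python
from h import *
s=st(); c=np.array([.513,.174]); r=s["eef_pos"][:2]-c
for d in range(3,34,3):
    a=np.deg2rad(-d); q=c+[np.cos(a)*r[0]-np.sin(a)*r[1],np.sin(a)*r[0]+np.cos(a)*r[1]]
    go(s,(round(q[0],4),round(q[1],4),-.02,-.168+a))
```

```text
t 6.4 pos [ 0.6463  0.1602 -0.0196] rot [ 3.141  0.    -0.168] F [-0.2 -0.2  0.4] w 0.0006
(np.float64(0.6454), np.float64(0.1533), -0.02, np.float64(-0.2203598775598299)) -> [0.001 0.023 0.001] [0.   0.   0.05]
(np.float64(0.6442), np.float64(0.1464), -0.02, np.float64(-0.2727197551196598)) -> [0.001 0.047 0.001] [0.  0.  0.1]
(np.float64(0.6425), np.float64(0.1396), -0.02, np.float64(-0.3250796326794897)) -> [-0.001  0.07   0.001] [0.   0.   0.15]
(np.float64(0.6406), np.float64(0.1328), -0.02, np.float64(-0.37743951023931954)) -> [-0.004  0.093  0.001] [0.  0.  0.2]
(np.float64(0.6382), np.float64(0.1262), -0.02, np.float64(-0.4297993877991494)) -> [-0.008  0.116  0.001] [0.   0.   0.25]
(np.float64(0.6356), np.float64(0.1197), -0.02, np.float64(-0.48215926535897935)) -> [-0.013  0.139  0.001] [0.  0.  0.3]
(np.float64(0.6326), np.float64(0.1134), -0.02, np.float64(-0.5345191429188092)) -> [-0.019  0.162  0.001] [0.   0.   0.35]
(np.float64(0.6292), np.float64(0.1072), -0.02, np.float64(-0.5868790204786392)) -> [-0.027  0.184  0.001] [0.  0.  0.4]
(np.float64(0.6256), np.float64(0.1012), -0.02, np.float64(-0.639238898038469)) -> [-0.035  0.206  0.001] [0.   0.   0.45]
(np.float64(0.6216), np.float64(0.0954), -0.02, np.float64(-0.6915987755982989)) -> [-0.045  0.227  0.001] [0.  0.  0.5]
(np.float64(0.6173), np.float64(0.0898), -0.02, np.float64(-0.7439586531581288)) -> [-0.056  0.248  0.001] [0.   0.   0.55]
```

```bash
python3 -m inch '1 0.001 0.023 0.001 0 0 0.05;1 0.001 0.047 0.001 0 0 0.1;1 -0.001 0.07 0.001 0 0 0.15;1 -0.004 0.093 0.001 0 0 0.2;1 -0.008 0.116 0.001 0 0 0.25;1 -0.013 0.139 0.001 0 0 0.3;1 -0.019 0.162 0.001 0 0 0.35;1 -0.027 0.184 0.001 0 0 0.4;1 -0.035 0.206 0.001 0 0 0.45;1 -0.045 0.227 0.001 0 0 0.5;1 -0.056 0.248 0.001 0 0 0.55;1 -0.056 0.248 0.001 0 0 0.55'
python3 - <<'E'
from h import *
from station import arm
s=st()
f=arm.grab_frame("top"); cv2.imwrite("pics/t6.png",cv2.resize(f["img"][150:310,170:410,::-1],None,fx=3.3,fy=3.3));print(cover(f))
E
```

```text
t: 7.6
eef_pos: [0.6169, 0.0896, -0.0199]
ee_rot: [3.141, 0.0, -0.745]
force: [0.5, -0.3, -0.4]
width: 0.0002
t 7.6 pos [ 0.6169  0.0896 -0.0199] rot [ 3.141  0.    -0.745] F [ 0.5 -0.3 -0.4] w 0.0002
(array([0.53298677, 0.14607641]), array([ 0.6075658 , -0.79426935]), array([0.13992192, 0.02698378]), array([224, 222,  48,  38, 566], dtype=int32))
```

View pics/t6.png

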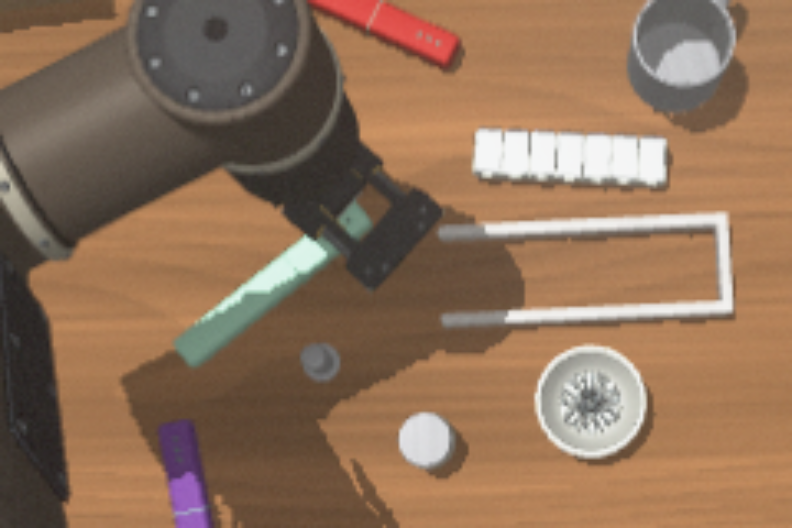

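The cover is at -53° and clear of the post. I'll continue the arc by about 27°.

Run:
```python
from h import *
s=st(); c=np.array([.514,.171]); r=s["eef_pos"][:2]-c
for d in range(3,28,3):
    a=np.deg2rad(-d); q=c+[np.cos(a)*r[0]-np.sin(a)*r[1],np.sin(a)*r[0]+np.cos(a)*r[1]]
    go(s,(round(q[0],4),round(q[1],4),-.02,-.745+a))
```

```text
t 7.65 pos [ 0.6173  0.0899 -0.0199] rot [ 3.141  0.    -0.743] F [ 0.   0.4 -0.4] w 0.0004
(np.float64(0.6129), np.float64(0.0846), -0.02, np.float64(-0.7973598775598298)) -> [0.001 0.023 0.   ] [0.    0.    0.052]
(np.float64(0.6083), np.float64(0.0796), -0.02, np.float64(-0.8497197551196598)) -> [0.001 0.046 0.   ] [0.    0.    0.102]
(np.float64(0.6033), np.float64(0.0747), -0.02, np.float64(-0.9020796326794897)) -> [-0.     0.069  0.   ] [0.    0.    0.152]
(np.float64(0.5982), np.float64(0.0702), -0.02, np.float64(-0.9544395102393195)) -> [-0.002  0.091  0.   ] [0.    0.    0.202]
(np.float64(0.5928), np.float64(0.0659), -0.02, np.float64(-1.0067993877991495)) -> [-0.006  0.114  0.   ] [0.    0.    0.252]
(np.float64(0.5872), np.float64(0.062), -0.02, np.float64(-1.0591592653589794)) -> [-0.011  0.136  0.   ] [0.    0.    0.302]
(np.float64(0.5814), np.float64(0.0583), -0.02, np.float64(-1.1115191429188092)) -> [-0.017  0.159  0.   ] [ 0.    -0.     0.352]
(np.float64(0.5754), np.float64(0.0549), -0.02, np.float64(-1.1638790204786391)) -> [-0.024  0.18   0.   ] [ 0.    -0.     0.402]
(np.float64(0.5692), np.float64(0.0518), -0.02, np.float64(-1.216238898038469)) -> [-0.032  0.202  0.   ] [ 0.    -0.     0.452]
```

```bash
python3 -m inch '1 0.001 0.023 0 0 0 0.05;1 0.001 0.046 0 0 0 0.1;1 0 0.069 0 0 0 0.15;1 -0.002 0.091 0 0 0 0.2;1 -0.006 0.114 0 0 0 0.25;1 -0.011 0.136 0 0 0 0.3;1 -0.017 0.159 0 0 0 0.35;1 -0.024 0.18 0 0 0 0.4;1 -0.032 0.202 0 0 0 0.45;1 -0.032 0.202 0 0 0 0.45'
python3 - <<'E'
from h import *
from station import arm
s=st()
f=arm.grab_frame("top"); cv2.imwrite("pics/t7.png",cv2.resize(f["img"][150:310,170:410,::-1],None,fx=3.3,fy=3.3));print(cover(f))
f=arm.grab_frame("scene"); cv2.imwrite("pics/s7.png",f["img"][:,:,::-1])
E
```

```text
t: 8.65
eef_pos: [0.569, 0.052, -0.0199]
ee_rot: [3.141, 0.0, -1.215]
force: [0.2, 0.3, -1.3]
width: 0.0006
t 8.65 pos [ 0.569   0.052  -0.0199] rot [ 3.141  0.    -1.215] F [ 0.2  0.3 -1.3] w 0.0006
(array([0.51677525, 0.14368387]), array([ 0.20275702, -0.97922908]), array([0.1335961 , 0.02651044]), array([222, 236,  53,  21, 533], dtype=int32))
```

View pics/t7.png

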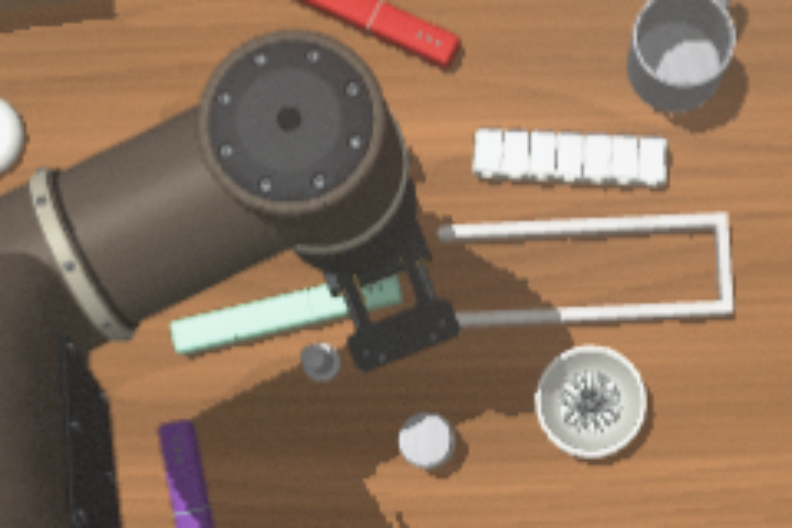

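View pics/s7.png

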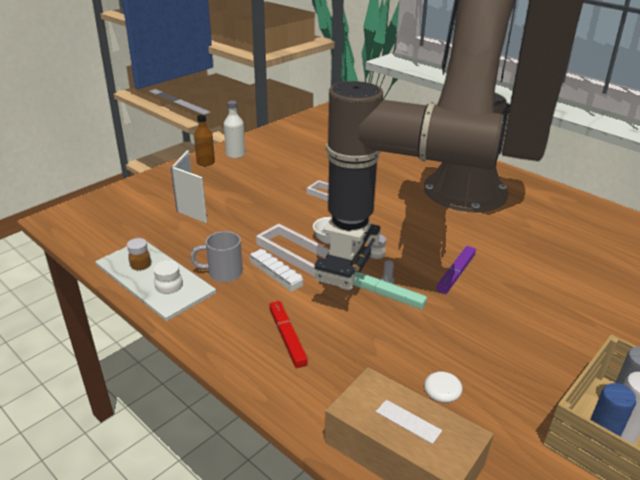

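The cover is at -78°, lined up with the mouth, with its leading end near (0.540, 0.033) and its trailing end near (0.503, 0.209). Next I'll back off, lift, and go behind the trailing end.

Run:
```python
from h import *
s=st(); go(s,(.580,.058,-.02,-1.215),(.59,.06,.06,-1.215),(.5,.245,.06,-1.37))
```

```text
t 8.75 pos [ 0.5697  0.0522 -0.0198] rot [-3.141 -0.    -1.213] F [-0.9  0.1 -0.7] w 0.0005
(0.58, 0.058, -0.02, -1.215) -> [-0.006 -0.039  0.001] [-0.    -0.     0.002]
(0.59, 0.06, 0.06, -1.215) -> [-0.    -0.072 -0.266] [-0.    -0.     0.002]
(0.5, 0.245, 0.06, -1.37) -> [-0.683 -0.008 -0.266] [-0.   -0.    0.15]
```

```bash
python3 -m inch '1 -0.006 -0.039 0 0 0 0;1 -0.006 -0.05 0 0 0 0;1 -0.006 -0.05 -0.14 0 0 0;1 -0.006 -0.05 -0.266 0 0 0.05;1 -0.006 -0.05 -0.266 0 0 0.1;1 -0.15 -0.04 -0.266 0 0 0.15;1 -0.3 -0.03 -0.266 0 0 0.15;1 -0.45 -0.02 -0.266 0 0 0.15;1 -0.6 -0.01 -0.266 0 0 0.15;1 -0.683 -0.008 -0.266 0 0 0.15;1 -0.683 -0.008 -0.266 0 0 0.15;1 -0.683 -0.008 -0.266 0 0 0.15'
python3 - <<'E'
from h import *
from station import arm
s=st()
f=arm.grab_frame("top"); cv2.imwrite("pics/t8.png",cv2.resize(f["img"][150:310,170:410,::-1],None,fx=3.3,fy=3.3));print(cover(f))
f=arm.grab_frame("scene"); print(cover(f))
go(s,(.498,.245,-.02,-1.37))
E
```

```text
t: 9.95
eef_pos: [0.5003, 0.2458, 0.0598]
ee_rot: [3.142, -0.0, -1.37]
force: [0.7, 0.1, -0.3]
width: 0.0006
t 9.95 pos [0.5003 0.2458 0.0598] rot [ 3.142 -0.    -1.37 ] F [ 0.7  0.1 -0.3] w 0.0006
(array([0.52132713, 0.12272187]), array([ 0.21245015, -0.97717191]), array([0.17596566, 0.02600982]), array([222, 232,  69,  25, 711], dtype=int32))
(array([0.53219268, 0.12837992]), array([ 0.19542011, -0.98071962]), array([0.1792456, 0.0447022]), array([ 348,  271,   78,   38, 1065], dtype=int32))
(0.498, 0.245, -0.02, -1.37) -> [0.001 0.008 0.266] [ 0. -0. -0.]
```

View pics/t8.png

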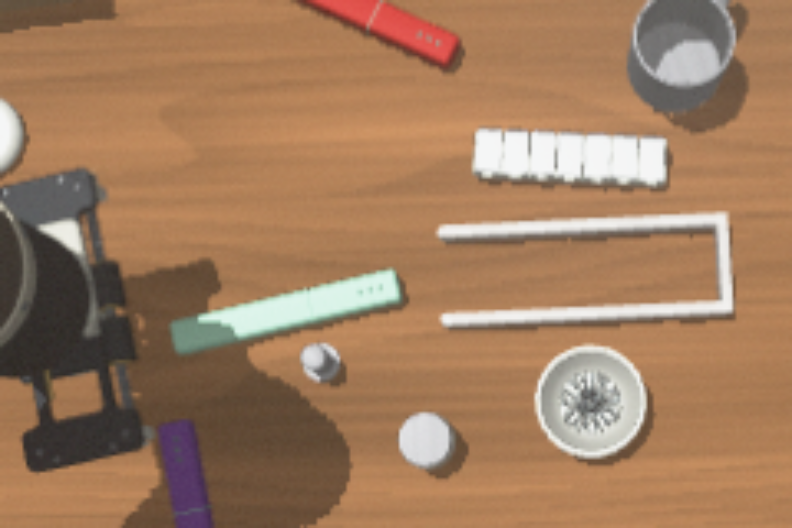

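```bash
python3 -m inch '1 0.001 0.008 0.12 0 0 0;1 0.001 0.006 0.22 0 0 0;1 0.001 0.004 0.255 0 0 0;1 0.001 0.003 0.266 0 0 0;1 0.001 0.003 0.266 0 0 0'
python3 - <<'E'
from h import *
s=st(); 
for k in (.01,.03,.055,.08): go(s,(.4997+.2125*(k-0.0),.2225-.977*k,-.02,-1.37))
E
```

```text
t: 10.55
eef_pos: [0.5001, 0.2442, -0.0196]
ee_rot: [-3.141, -0.0, -1.373]
force: [0.5, 0.2, 0.8]
width: 0.0003
t 10.55 pos [ 0.5001  0.2442 -0.0196] rot [-3.141 -0.    -1.373] F [0.5 0.2 0.8] w 0.0003
(0.501825, 0.21273, -0.02, -1.37) -> [0.104 0.015 0.001] [-0.    -0.    -0.003]
(0.5060749999999999, 0.19319, -0.02, -1.37) -> [0.171 0.014 0.001] [-0.    -0.    -0.003]
(0.5113875, 0.168765, -0.02, -1.37) -> [0.254 0.013 0.001] [-0.    -0.    -0.003]
(0.5166999999999999, 0.14434000000000002, -0.02, -1.37) -> [0.337 0.011 0.001] [-0.    -0.    -0.003]
```

```bash
python3 -m inch '1 0.03 0.015 0 0 0 0;1 0.05 0.015 0 0 0 0;1 0.07 0.015 0 0 0 0;1 0.09 0.015 0 0 0 0;1 0.11 0.015 0 0 0 0;1 0.13 0.015 0 0 0 0;1 0.15 0.014 0 0 0 0;1 0.175 0.014 0 0 0 0;1 0.2 0.014 0 0 0 0;1 0.227 0.013 0 0 0 0;1 0.254 0.013 0 0 0 0;1 0.254 0.013 0 0 0 0'
python3 - <<'E'
from h import *
from station import arm
s=st()
f=arm.grab_frame("top"); cv2.imwrite("pics/t9.png",cv2.resize(f["img"][150:310,170:410,::-1],None,fx=3.3,fy=3.3));print(cover(f))
E
```

```text
t: 11.75
eef_pos: [0.5103, 0.1675, -0.0202]
ee_rot: [3.141, -0.0, -1.374]
force: [0.2, 0.3, -0.1]
width: 0.0006
t 11.75 pos [ 0.5103  0.1675 -0.0202] rot [ 3.141 -0.    -1.374] F [ 0.2  0.3 -0.1] w 0.0006
(array([0.53279163, 0.06095566]), array([ 0.20175505, -0.97943601]), array([0.15883456, 0.02624072]), array([249, 228,  63,  23, 648], dtype=int32))
```

View pics/t9.png

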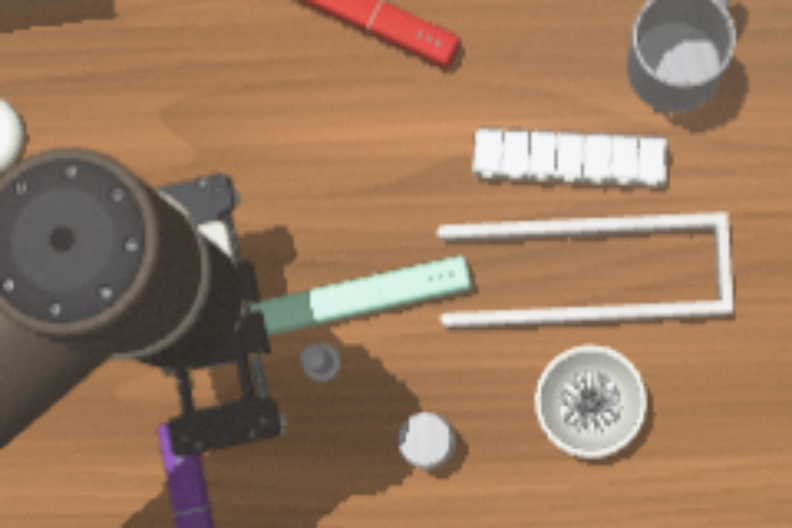

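The leading end is through the mouth, at (470,275) in the crop. I'll keep pushing and straighten gradually.

Run:
```python
from h import *
s=st(); 
for k in np.linspace(.1,1,10): go(s,(.5103+.0155*k,.1675-.063*k,-.02,-1.374-.05*k))
```

```text
t 11.8 pos [ 0.5104  0.1679 -0.0201] rot [ 3.141 -0.    -1.374] F [-0.2 -0.2 -0.5] w 0.0005
(np.float64(0.51185), np.float64(0.1612), -0.02, np.float64(-1.379)) -> [ 0.023 -0.    -0.   ] [ 0.001 -0.     0.005]
(np.float64(0.5134), np.float64(0.1549), -0.02, np.float64(-1.3840000000000001)) -> [ 0.044 -0.001 -0.   ] [ 0.001 -0.     0.01 ]
(np.float64(0.51495), np.float64(0.1486), -0.02, np.float64(-1.389)) -> [ 0.066 -0.002 -0.   ] [ 0.001 -0.     0.015]
(np.float64(0.5165), np.float64(0.1423), -0.02, np.float64(-1.3940000000000001)) -> [ 0.088 -0.003 -0.   ] [ 0.001 -0.     0.02 ]
(np.float64(0.51805), np.float64(0.136), -0.02, np.float64(-1.399)) -> [ 0.109 -0.004 -0.   ] [ 0.001 -0.     0.024]
(np.float64(0.5196), np.float64(0.1297), -0.02, np.float64(-1.4040000000000001)) -> [ 0.131 -0.005 -0.   ] [ 0.001 -0.     0.029]
(np.float64(0.52115), np.float64(0.12340000000000001), -0.02, np.float64(-1.409)) -> [ 0.153 -0.006 -0.   ] [ 0.001 -0.     0.034]
(np.float64(0.5226999999999999), np.float64(0.11710000000000001), -0.02, np.float64(-1.4140000000000001)) -> [ 0.174 -0.007 -0.   ] [ 0.001 -0.     0.039]
(np.float64(0.52425), np.float64(0.11080000000000001), -0.02, np.float64(-1.419)) -> [ 0.196 -0.008 -0.   ] [ 0.001 -0.     0.043]
(np.float64(0.5257999999999999), np.float64(0.10450000000000001), -0.02, np.float64(-1.4240000000000002)) -> [ 0.217 -0.009 -0.   ] [ 0.001 -0.     0.048]
```

```bash
python3 -m inch '1 0.022 0 0 0 0 0.005;1 0.044 -0.001 0 0 0 0.01;1 0.066 -0.002 0 0 0 0.015;1 0.088 -0.003 0 0 0 0.02;1 0.109 -0.004 0 0 0 0.024;1 0.131 -0.005 0 0 0 0.029;1 0.153 -0.006 0 0 0 0.034;1 0.174 -0.007 0 0 0 0.039;1 0.196 -0.008 0 0 0 0.043;1 0.217 -0.009 0 0 0 0.048;1 0.217 -0.009 0 0 0 0.048'
python3 - <<'E'
from h import *
from station import arm
s=st()
f=arm.grab_frame("top"); cv2.imwrite("pics/t10.png",cv2.resize(f["img"][150:310,170:410,::-1],None,fx=3.3,fy=3.3));print(cover(f))
for k in np.linspace(.1,1,10): go(s,(s["eef_pos"][0]*(1-k)+.545*k,s["eef_pos"][1]*(1-k)+.03*k,-.02,-1.424-.13*k))
E
```

```text
t: 12.9
eef_pos: [0.5262, 0.1048, -0.02]
ee_rot: [3.141, -0.0, -1.424]
force: [0.2, -1.2, 0.6]
width: 0.0007
t 12.9 pos [ 0.5262  0.1048 -0.02  ] rot [ 3.141 -0.    -1.424] F [ 0.2 -1.2  0.6] w 0.0007
(array([ 0.54293119, -0.0031198 ]), array([ 0.14624162, -0.9892489 ]), array([0.15925199, 0.02629523]), array([273, 225,  65,  20, 647], dtype=int32))
(np.float64(0.5280466388494647), np.float64(0.09733059782430731), -0.02, np.float64(-1.4369999999999998)) -> [ 0.026 -0.003  0.   ] [ 0.    -0.     0.013]
(np.float64(0.5299303456439686), np.float64(0.08984942028827317), -0.02, np.float64(-1.45)) -> [ 0.051 -0.005  0.   ] [ 0.    -0.     0.025]
(np.float64(0.5318140524384725), np.float64(0.082368242752239), -0.02, np.float64(-1.4629999999999999)) -> [ 0.077 -0.008  0.   ] [ 0.    -0.     0.038]
(np.float64(0.5336977592329764), np.float64(0.07488706521620486), -0.02, np.float64(-1.476)) -> [ 0.102 -0.01   0.   ] [ 0.   -0.    0.05]
(np.float64(0.5355814660274804), np.float64(0.06740588768017072), -0.02, np.float64(-1.4889999999999999)) -> [ 0.128 -0.013  0.   ] [ 0.    -0.     0.062]
(np.float64(0.5374651728219844), np.float64(0.059924710144136584), -0.02, np.float64(-1.502)) -> [ 0.154 -0.015  0.   ] [ 0.    -0.     0.075]
(np.float64(0.5393488796164883), np.float64(0.05244353260810243), -0.02, np.float64(-1.515)) -> [ 0.179 -0.018  0.   ] [ 0.    -0.     0.087]
(np.float64(0.5412325864109921), np.float64(0.044962355072068284), -0.02, np.float64(-1.528)) -> [ 0.205 -0.02   0.   ] [ 0.  -0.   0.1]
(np.float64(0.5431162932054961), np.float64(0.03748117753603414), -0.02, np.float64(-1.541)) -> [ 0.23  -0.023  0.   ] [ 0.    -0.     0.112]
(np.float64(0.545), np.float64(0.03), -0.02, np.float64(-1.5539999999999998)) -> [ 0.256 -0.026  0.   ] [ 0.    -0.     0.124]
```

View pics/t10.png

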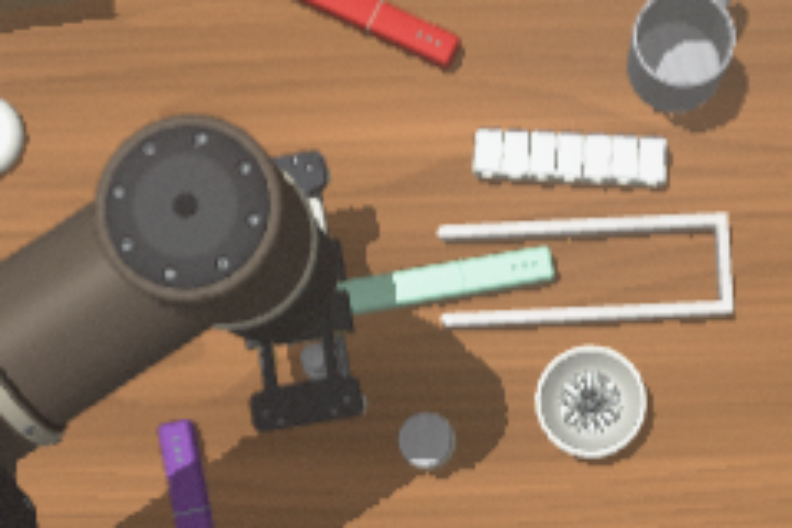

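The cover is halfway in, at -82°, with about equal gaps to both rails. I'll carry on.

```bash
python3 -m inch '1 0.026 -0.003 0 0 0 0.013;1 0.051 -0.005 0 0 0 0.025;1 0.077 -0.008 0 0 0 0.038;1 0.102 -0.01 0 0 0 0.05;1 0.128 -0.013 0 0 0 0.062;1 0.154 -0.015 0 0 0 0.075;1 0.179 -0.018 0 0 0 0.087;1 0.205 -0.02 0 0 0 0.1;1 0.23 -0.023 0 0 0 0.112;1 0.256 -0.026 0 0 0 0.124;1 0.256 -0.026 0 0 0 0.124'
python3 - <<'E'
from h import *
from station import arm
s=st()
f=arm.grab_frame("top"); cv2.imwrite("pics/t11.png",cv2.resize(f["img"][150:310,170:410,::-1],None,fx=3.3,fy=3.3));print(cover(f))
C=cloud(f); C[f["range_z"]==0]=-1
for y in (-.03,-.1,-.2):
    m=(abs(C[...,1]-y)<.02)&(C[...,2]>.016)&(C[...,2]<.04); 
    for a,b in((.5,.525),(.57,.6)):
        q=C[m&(C[...,0]>a)&(C[...,0]<b)]; print(y,np.round(np.percentile(q[:,0],[5,50,95]),4) if len(q) else None)
E
```

```text
t: 14.05
eef_pos: [0.545, 0.0297, -0.0201]
ee_rot: [3.141, -0.0, -1.554]
force: [-1.2, -0.2, 0.9]
width: 0.0004
t 14.05 pos [ 0.545   0.0297 -0.0201] rot [ 3.141 -0.    -1.554] F [-1.2 -0.2  0.9] w 0.0004
(array([ 0.54759397, -0.08209783]), array([ 0.01364267, -0.99990693]), array([0.1544577 , 0.02620382]), array([306, 226,  62,  12, 636], dtype=int32))
-0.03 [0.5097 0.5126 0.5173]
-0.03 [0.5772 0.5809 0.5855]
-0.1 [0.511  0.5153 0.5185]
-0.1 [0.5791 0.5824 0.5871]
-0.2 [0.5132 0.5173 0.5223]
-0.2 [0.5731 0.5836 0.5892]
```

View pics/t11.png

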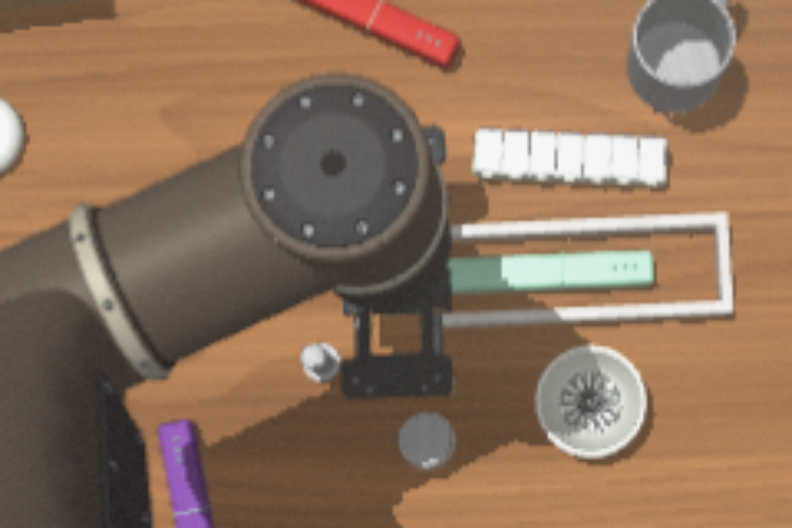

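The cover is straight in the bay, with its leading end at y≈-0.159 and its trailing end still about 20 mm outside. One last push of 36 mm.

```bash
python3 -m inch '1 0.015 0 0 0 0 0;1 0.03 0 0 0 0 0;1 0.045 0 0 0 0 0;1 0.06 0 0 0 0 0;1 0.075 0 0 0 0 0;1 0.09 0 0 0 0 0;1 0.105 0 0 0 0 0;1 0.12 0 0 0 0 0;1 0.122 0 0 0 0 0;1 0.122 0 0 0 0 0'
python3 -m inch '1 -0.03 0 0 0 0 0;1 -0.06 0 0 0 0 0;1 -0.12 0 0 0 0 0;1 -0.2 0 -0.1 0 0 0;1 -0.3 0 -0.25 0 0 0;1 -0.45 0 -0.4 0 0 0;1 -0.6 0 -0.5 0 0 0;1 -0.75 0 -0.5 0 0 0;1 -0.85 0 -0.5 0 0 0;1 -0.85 0 -0.5 0 0 0;1 -0.85 0 -0.5 0 0 0'
python3 - <<'E'
from h import *
from station import arm
import pickle
s=st()
f=arm.grab_frame("top"); cv2.imwrite("pics/t12.png",cv2.resize(f["img"][150:310,170:410,::-1],None,fx=3.3,fy=3.3));c,a,d,_=cover(f);print(c,a,d,c+.09*a,c-.09*a)
f0=pickle.load(open("top0.pkl","rb"))
def cen(f,x0,x1,y0,y1,zt):
    C=cloud(f);C[f["range_z"]==0]=-1;S=C[y0:y1,x0:x1].reshape(-1,3);P=S[(S[:,2]>zt)&(S[:,2]<.12)];return (P[:,:2].min(0)+P[:,:2].max(0))/2
for n,b in dict(jar=(288,312,272,296,.03),bowl=(330,370,253,292,.02),pill=(308,376,186,209,.012),soap=(150,180,177,206,.01),mug=(355,400,142,190,.04),mirror=(450,535,182,240,.02)).items(): print(n,np.round((cen(f,*b)-cen(f0,*b))*1000,1),"mm")
f=arm.grab_frame("scene"); cv2.imwrite("pics/s12.png",f["img"][:,:,::-1])
E
```

```text
t: 15.1
eef_pos: [0.5458, -0.006, -0.0199]
ee_rot: [3.142, -0.0, -1.553]
force: [-0.1, 0.5, -0.0]
width: 0.0004
t: 16.2
eef_pos: [0.5403, 0.2509, 0.1298]
ee_rot: [3.141, -0.0, -1.55]
force: [-0.1, -0.5, -1.0]
width: 0.0004
t 16.2 pos [0.5403 0.2509 0.1298] rot [ 3.141 -0.    -1.55 ] F [-0.1 -0.5 -1. ] w 0.0004
[ 0.54841578 -0.10608766] [ 0.01774749 -0.9998425 ] [0.17698446 0.02614664] [ 0.55001306 -0.19607348] [ 0.54681851 -0.01610183]
jar [ 0.  -0.1] mm
bowl [0. 0.] mm
pill [0.1 0. ] mm
soap [27.4 19.4] mm
mug [0.1 0. ] mm
mirror [ 0.  -0.1] mm
```

View pics/t12.png

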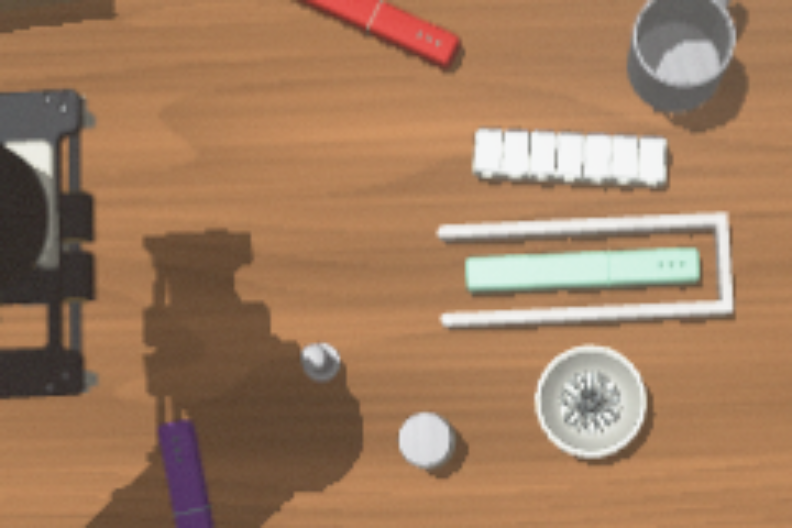

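View pics/s12.png

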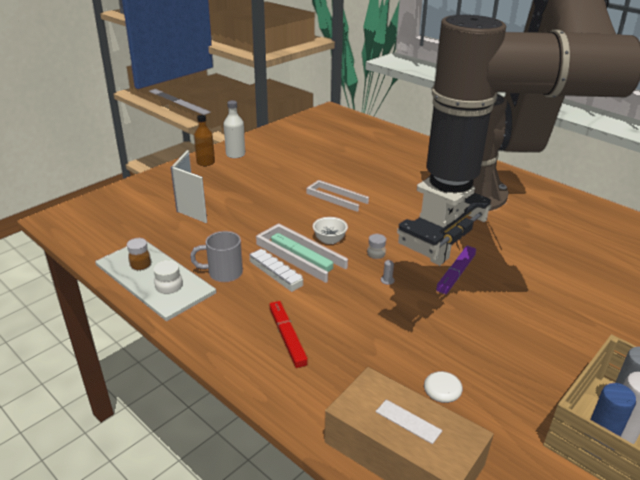

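The cover lies centred in the bay with nothing sticking out. The soap reading comes from the arm covering it in the top view, so I'll check it in the scene camera and then hand in.

Run:
```python
import cv2,numpy as np
a=cv2.imread("pics/scene0.png")[360:412,415:470].astype(int);b=cv2.imread("pics/s12.png")[360:412,415:470].astype(int);print("soap diff",abs(a-b).mean(),abs(a-b).max())
from station import arm
print(arm.job_done())
```

```text
soap diff 6.66013986013986 14
the job is handed in; nothing more can be done
None
```

The mint cover now lies flat inside the large (215 mm) bay, and I handed the job in at about 16 s. With the gripper closed, I pushed the cover's far end to pivot it past the post. I then went behind the other end and pushed the cover in, without gripping or lifting it.

**Final position:** the last top view puts the cover's centre about 107 mm in from the mouth and within a few millimetres of the bay's centre line. It is within about 1° of straight. The trailing end is about 16 mm inside the mouth.

**Robot and forces:** the arm was clear above the shelf at the end. The force readings I took after each move were never above about 1.5 N.

**Bystanders:** jar, bowl, pill box, mug and mirror all measured within 0.1 mm of their start positions.

**Checks that disagreed:**
- **Tool length:** the gripper sat about 28 mm higher than the reported TCP implied, so my first push passed over the cover without touching it. I corrected by commanding a lower height.
- **Soap:** the top view showed a false shift of about 30 mm because the arm covered it. In the scene camera the soap stayed in the same place, with only a slight overall brightness difference (at most 14 of 255).

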